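Clamp a marble plaque in a quick-release carving vise

ROBOT

A 7-joint arm with a two-finger parallel gripper is mounted at the origin on the work surface. World frame = base frame: x ahead of the robot, y to its left, z up, the work surface at z = 0. Lengths are in mm, angles in rad, forces in N, time in s.
With the tool pointing down it reaches from about 350 to 900 mm from the base axis. Payload 7.2 kg.
Tool frame: the origin (TCP) lies midway between the tips of the shut fingers; the grasp point (between the pads) lies 19 mm behind it (robot.tcp_to_grasp is the distance from the TCP to the grasp point, in mm); z points along the fingers, y is the line along which they close (so a half turn about z gives the same grasp; the last joint's range is limited). The gripper opens to 85 mm and grips with 20 to 120 N. Pads are 22 mm wide; open, the fingers measure 114 mm over their backs; the gripper's body (76 mm by 85 mm) begins 54 mm behind the grasp point. The pads swing forward as they close: fully open they stand 13 mm farther back than shut.
Start: joints at [1.148, 0.411, -0.013, 1.596, 0.006, 1.134, -0.082], TCP at [217.115, -586.08, 231.297] pointing down, gripper open.
Joint ranges: [-2.95, 2.95], [-0.29, 1.99], [-1.47, 1.44], [0.14, 2.54], [-1.03, 4.17], [0.13, 1.85], [-2.86, 2.86]. Speed limits (rad/s): [2.39, 2.39, 3.01, 3.01, 3.14, 3.14, 3.14].

INTERFACE

Orientations are given as a rotation vector (axis times angle).
In Python, from bench import robot gives the robot as it stands. The module is installed in compiled form; this text tells all that it offers.
- The arm moves only by the shell command python3 -m pendant 'ROWS' [FORCE]. ROWS is a JSON list of rows, 1 to 5 of them, each of 7 numbers: dx, dy, dz in mm, then a rotation vector rx, ry, rz in rad, then the opening from 0.0 (shut) to 1.0 (fully open); each row is the pose to reach, as a shift and turn from the pose commanded when the command began, along the tool's axes at that moment; what a row does not reach only later rows make up. A row lasts 1/12 s, in which the tool goes at most 41.7 mm and 0.125 rad, less where a joint would pass 70% of its speed; a pose out of reach is approached as far as the arm can. The fingers move at their own pace and stop on an object; FORCE is the grip in N (left out, the last holds). Time passes only in rows, so rows that do not move let the fingers close. It prints the time, the measured TCP pose, the force, the opening and the grip force at its end.
- robot.observe(): the state, without advancing time (a new reading comes with each control period).
- robot.snapshot(name): name is "side" or "top"; returns a dict with "frame" (480x640x3 uint8, red, green, blue), "fov_y" (degrees; the focal length in pixels is half the picture's height over the tangent of half this angle, whatever the lens; pixels are square), "cx", "cy" (the principal point, pixels), "camera_from_world" (4x4, takes a point from world to camera coordinates). Camera axes: x right, y up, looking along -z (the intrinsics and any distortion apply to the point x, -y, -z); pixel columns grow to the right and rows downward; lengths in mm; the calibration is good to about 2 mm. A picture is of the moment at which its call begins. There is no depth.
- robot.finish_job(): hands the job in; it is judged then, once.
Trained networks look in a picture, given as the dict that the camera call returned (one of the last four; its "shot" number tells which), for a name from the list of things; names that differ only in an ending like _2 or _b are one class to them, and where a whole thing is asked for, a point or a joint stands for the part that bears it (a point fixed in the world has none). Each returns a list of dicts, best first, with "p" (0 to 1); they miss things now and then, are a little off and sometimes report something else, mostly with a low value. They report only what shows in the picture. A call takes as long as a camera call. They do not tell look-alikes from the thing itself.
- robot.silhouettes(picture, thing): "pixels" (480x640 bool, what is visible of it) and "box" ([centre column, centre row, width, height] in pixels, round what is visible of it).
The state is a dict: "time": time; "q": joint angles; "qvel": joint speeds; "tau": joint torques, N m; "eef_pos": TCP position; "ee_rot": TCP orientation; "wrist_force": force on the tool from outside, world axes, zero at the start; "wrist_torque": the same for the moment, N m; "grip_width": opening from 0.0 (shut) to 1.0 (fully open); "grip_force": force on a finger pad.
Only numpy, scipy, OpenCV 4.12 (cv2) and the standard library are available. Lean on these libraries where they do the work, as an engineer would, in place of code of your own. Each camera call takes 0.05 s, during which the arm holds its last target. There are 200 camera calls.

TASK

Clamp the marble plaque in the vise: hold the vise's quick-release lever pressed and, with it pressed, slide the moving jaw gently up until the plaque sits snugly against the fixed jaw, then let the lever spring back up. Then turn the wheel clockwise until the plaque is held firmly, but not so hard that the marble chips, and let go. Leave the lever up and do not disturb the other things on the bench.

Things in the scene. Friction and masses are not known exactly. Their poses are not given: they have to be found in the camera images.
- vise: Vise fixed to the bench, grey base 150 x 290 mm, bright steel bed 100 mm wide with its top 35 mm above the bench. Origin: middle of the bed, at bench height. Yaw varies. Its y is the sliding direction: fixed jaw at the -y end, then towards +y the plaque, moving jaw, saddle and wheel; the quick-release lever sticks out to +x; z up.
- fixed_face (a point): Middle of the fixed jaw's clamping face (108 mm wide, from 36 to 56 mm above the bench). Axes as the vise's; the face looks to +y.
- jaw_face (a point): Middle of the moving jaw's clamping face (108 mm wide, looks to -y), 46 mm above the bench. Just closed on the plaque, it is 80 mm from fixed_face along y; let the lever go within 3 mm of that (as it locks, the saddle may settle back 2 mm). Sliding in, it pushes the plaque along the bed (2 to 7 N) to the fixed jaw, squaring it; ramming it home with over 60 N is too rough.
- jaw: The moving jaw, up to 103 mm tall, with its screw and wheel. Axes as the vise's; its origin is the vise's origin when fully open with the screw at zero, and moves along the vise's -y as it closes.
- saddle: The block, up to 103 mm tall, on the bed behind the moving jaw, that carries the jaw, screw, wheel and lever. Axes as the vise's; its origin is the vise's when fully open and moves up to 78 mm along -y as it is slid closed. With the lever up it is locked; with the lever pressed it slides with about 3 N. Push no part of it with over 60 N.
- plaque: White marble plaque, 90 (its x) x 80 (its y) x 25 mm, 0.4 to 0.6 kg, loose on the bed between the jaws, its 80 mm side along the vise's y. Origin: centre of its underside. Starts 4 to 16 mm short of the fixed jaw, up to 0.06 rad askew. Held firmly from 40 N of squeeze (best 60 to 100); over 140 N chips it.
- lever_pad (a point): Middle of the top face of the lever's thumb pad: level dark plate 34 (vise x) x 60 mm (vise y), 70 mm above the bench, 114 mm to +x of the vise's middle line, with a 12 mm high lip at each y end (50 mm free between the lips). Pressed, it turns about an axis along y 44 mm nearer the vise. Pushed to -y while pressed (the fingers bear on the lip), it slides saddle and jaw.
- lever (a joint): Lever angle in rad: 0 = up, its toothed half-nut locked in the rack (6 mm pitch); 0.34 = fully pressed (pad 15 mm lower, hard stop). The saddle is free from about 0.23 (pad 10 mm down); keep it at 0.26 or more while sliding. About 12 N on the pad starts it, 15 N reaches the stop. Springs back up when let go.
- wheel (a joint): Wheel angle in rad, 0 to 10; grows clockwise seen from vise +y (top of the wheel goes to vise -x); drives the jaw 2 mm per rad; up to 3 rad go in play first. Stays where left. Free turning takes 0.27 N m (5.4 N on a peg, square to its arm); each further 0.1 N m (2 N) is 50 N of squeeze. Tight: 0.40 to 0.47 N m (8 to 9.4 N) while turning; over 0.55 N m (11 N) chips the plaque.
- wheel_hub (a point): Point on the wheel's axis (along vise y), 78 mm above the bench, at mid length of its four pegs. The point turns with the wheel. Pegs: steel, 15 mm across, parallel to the axis, 50 mm from it, free 16 mm to either side of this point. At wheel angle 0 they stand at 45, 135, 225, 315 degrees from vertical. Closed fingertips can push the uppermost peg sideways.
- chisel: Steel stone chisel, 215 mm long, lying beside the vise, a bystander. Origin at its underside.
- offcut: Marble offcut 70 x 45 x 20 mm, a bystander near the vise. Origin at its underside.
- inkpot: Black jar, 48 mm wide, 60 mm high, a bystander near the wheel. Origin at its underside.
- mallet: Hammer, 260 mm long, a bystander. Origin at its underside.
- pencilcup: Terracotta cup, 72 mm wide, 90 mm high, a bystander. Origin at its underside.
- rubbing_stone: Terracotta-coloured rubbing stone 120 x 50 x 30 mm, a bystander. Origin at its underside.
There are look-alikes about, which are no part of the job. Leave any brown or green look-alike of the plaque alone.

How it is judged (in metres and radians):
On the way, in this order (a step that is already met when the one before it is completed fails the run):
1. with the lever held pressed, the jaw is slid up and the plaque sits snugly between the two jaws (value of joint lever above 0.2 rad and y of jaw_face in the frame of fixed_face below 0.086 m), for 0.1 s.
2. the lever is let go and is up again, the jaw still at the plaque and not yet screwed tight (value of joint lever below 0.06 rad and contact force between the fingers and saddle below 0.2 N and contact force between jaw and plaque below 40 N and z of plaque in the frame of vise between 0.031 and 0.04 m and angle between plaque's own z axis and vertical below 0.06 rad and y of jaw_face in the frame of fixed_face below 0.086 m), for 0.15 s.
3. the wheel is turned until the plaque is held firmly (contact force between jaw and plaque above 40 N and value of joint lever below 0.06 rad and z of plaque in the frame of vise between 0.031 and 0.04 m and angle between plaque's own z axis and vertical below 0.06 rad and y of jaw_face in the frame of fixed_face below 0.086 m), for 0.2 s.
At the end, for the whole second after the job is handed in: The plaque lies flat on the bed, at rest between the jaws, which stand no more than 86 mm apart, squeezed with 40 to 140 N; the lever is up (under 0.06 rad) and the wheel is still (all of step 3 and contact force between jaw and plaque below 140 N and linear speed of plaque below 0.01 m/s and velocity of joint wheel below 0.05 rad/s); the robot touches nothing.
It fails at once if the plaque is squeezed with more than 140 N and chips (contact force between jaw and plaque above 140 N).
It fails at once if the jaw is rammed into the plaque (over 60 N) while the lever is pressed (value of joint lever above 0.1 rad and contact force between jaw and plaque above 60 N).
It fails at once if a moving part of the vise is pushed with more than 60 N (contact force between the fingers and saddle above 60 N).
It fails at once if another thing on the bench is moved by more than 20 mm (distance of any of chisel, offcut, inkpot, mallet, pencilcup, rubbing_stone from where it was at the start of the episode above 0.02 m).
It also fails if it takes over 72 s, if anything falls off the work surface, if the arm or the gripper's body presses on something with over 40 N, if the wrist force passes 120 N, or if a joint passes its speed limit or range.

## Working session

There is one attempt and no reset: what is moved stays moved. The work goes in short steps, Python scripts to look and compute and a shell command to move; the robot and the scene stay as the last step left them, time stands still between calls to the robot, and variables do not carry over. Pictures are saved under pics/ and viewed, at most 14 in all, crops included, and the job is handed in when it is done.

```bash
mkdir -p pics
cat > h.py <<'E'
import numpy as np,cv2
from bench import robot
from scipy.spatial.transform import Rotation as R
def snap(n,f=None):
    s=robot.snapshot(n)
    if f: cv2.imwrite('pics/'+f,s['frame'][:,:,::-1])
    return s
def proj(s,P):
    P=np.atleast_2d(P).astype(float);T=np.array(s['camera_from_world']);c=P@T[:3,:3].T+T[:3,3]
    f=240/np.tan(np.radians(s['fov_y'])/2)
    return np.c_[s['cx']+f*c[:,0]/-c[:,2],s['cy']-f*c[:,1]/-c[:,2]]
def back(s,uv,z):
    uv=np.atleast_2d(uv).astype(float);T=np.array(s['camera_from_world']);f=240/np.tan(np.radians(s['fov_y'])/2)
    d=np.c_[(uv[:,0]-s['cx'])/f,-(uv[:,1]-s['cy'])/f,-np.ones(len(uv))]@T[:3,:3]
    o=-T[:3,:3].T@T[:3,3]
    return o+d*((z-o[2])/d[:,2])[:,None]
E
python3 - <<'E'
from h import *
np.set_printoptions(suppress=True,precision=3)
a=snap('top','t1.png');b=snap('side','s1.png')
for s in(a,b):
    print({k:v for k,v in s.items() if k!='frame'})
    for t in['vise','plaque','jaw','saddle','lever','wheel','chisel','offcut','inkpot','mallet','pencilcup','rubbing_stone']:
        for r in robot.silhouettes(s,t)[:2]: print(t,round(r['p'],2),np.round(r['box']),r['pixels'].sum())
print(robot.observe())
E
```

```text
{'fov_y': 42.651955653828004, 'cx': 312.5537578970588, 'cy': 234.24152257442012, 'camera_from_world': array([[    0.014,    -1.   ,     0.021,   -68.567],
       [    0.984,     0.018,     0.178,  -502.522],
       [   -0.178,     0.018,     0.984, -1436.079],
       [    0.   ,     0.   ,     0.   ,     1.   ]]), 'shot': 1}
vise 0.98 [335. 215. 178.  95.] 7450
vise 0.49 [300. 220. 103.  54.] 1614
plaque 0.88 [388. 231.  37.  41.] 1287
plaque 0.76 [452. 162.  46.  43.] 1133
jaw 0.55 [298. 220.  98.  57.] 1544
jaw 0.52 [298. 170.  18.  24.] 348
saddle 0.62 [300. 209. 100.  80.] 2712
lever 0.58 [325. 182.  25.  30.] 489
wheel 0.64 [292. 218.  86.  46.] 889
chisel 0.81 [373. 281.  87.  19.] 569
offcut 0.6 [403. 180.  22.  37.] 575
mallet 0.9 [121. 264. 105.  70.] 1434
pencilcup 0.73 [137. 198.  36.  31.] 920
rubbing_stone 0.89 [479. 229.  44.  51.] 1167
{'fov_y': 43.574215339873376, 'cx': 317.81654941727413, 'cy': 245.3529325951077, 'camera_from_world': array([[   -0.793,    -0.609,    -0.018,   372.619],
       [    0.43 ,    -0.581,     0.691,  -283.124],
       [   -0.431,     0.54 ,
[... 400 characters left out ...]
[387. 241.  56.  45.] 422
offcut 0.92 [327. 187.  27.  22.] 386
inkpot 0.65 [263. 231.  19.  27.] 413
mallet 0.95 [223. 404. 123.  68.] 1899
pencilcup 0.78 [178. 339.  35.  44.] 1162
rubbing_stone 0.89 [399. 169.  43.  20.] 696
{'time': 1.3, 'q': array([ 1.148,  0.411, -0.013,  1.596,  0.006,  1.134, -0.082]), 'qvel': array([ 0.   ,  0.001,  0.001, -0.001, -0.   , -0.001, -0.   ]), 'tau': array([  0.002, -60.042,   0.682, -29.974,   0.014,   0.002,  -0.   ]), 'eef_pos': array([ 217.123, -586.09 ,  231.304]), 'ee_rot': array([3.092, 0.554, 0.   ]), 'wrist_force': array([0.556, 0.144, 0.428]), 'wrist_torque': array([ 0.007,  0.   , -0.006]), 'grip_force': 0.0, 'grip_width': 1.0016664433392377}
```

View pics/t1.png

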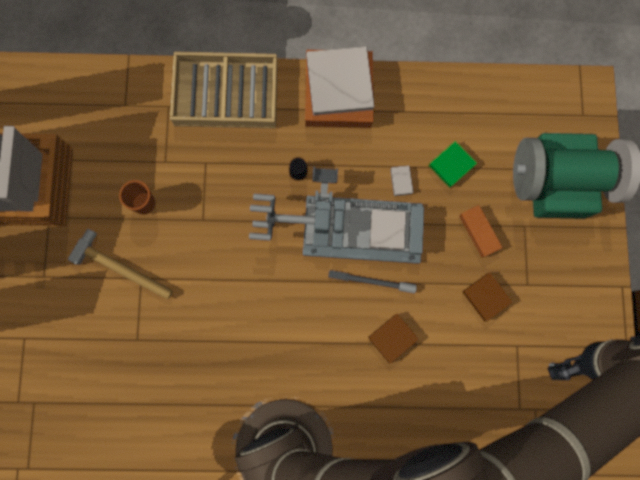

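View pics/s1.png

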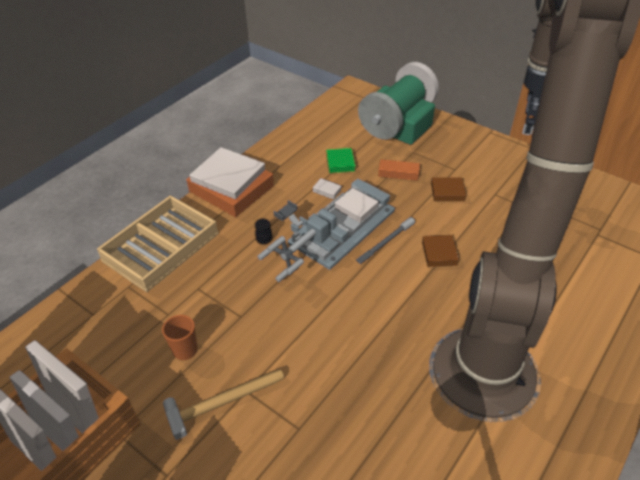

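The vise is upright in the top view at (335,215). Its fixed jaw is on the right at (420,230), the wheel is on the left at (262,218), the lever pad is at (325,175) and the inkpot at (298,169). The white plaque is at (388,230).

Run:
```python
from h import *
a=cv2.imread('pics/t1.png')[140:290,240:440]; b=cv2.imread('pics/s1.png')[165:285,240:400]
cv2.imwrite('pics/t1c.png',cv2.resize(a,None,fx=4,fy=4,interpolation=cv2.INTER_CUBIC))
cv2.imwrite('pics/s1c.png',cv2.resize(b,None,fx=5,fy=5,interpolation=cv2.INTER_CUBIC))
```

```text
(no output)
```

View pics/t1c.png

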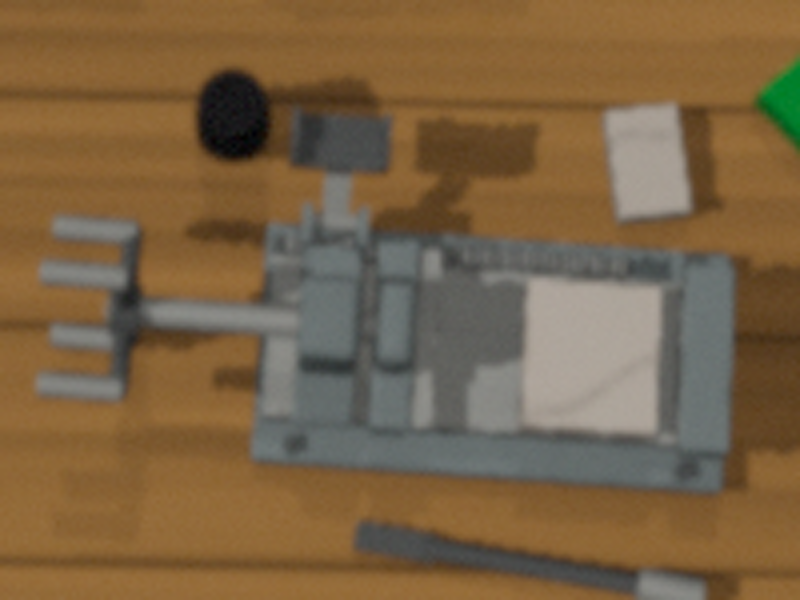

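View pics/s1c.png

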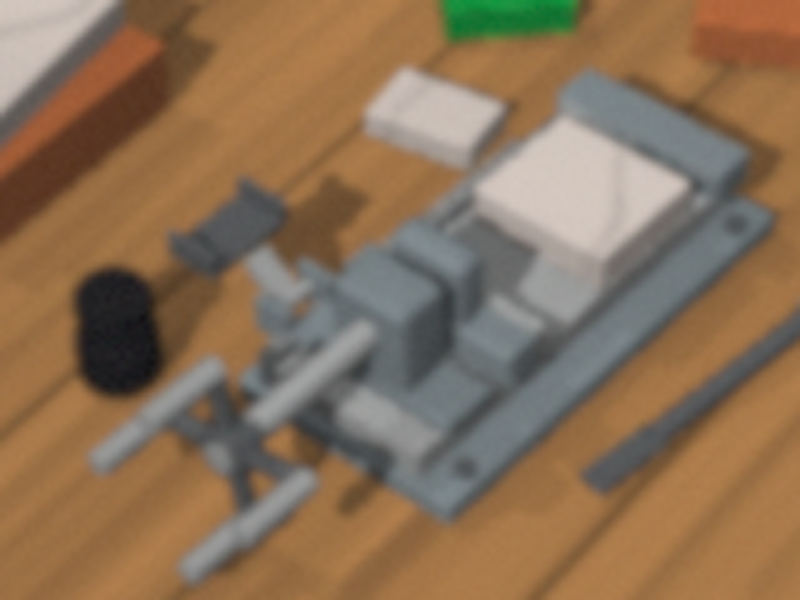

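```bash
cat > fit.py <<'E'
from h import *
from scipy.optimize import least_squares
np.set_printoptions(suppress=True,precision=2)
import pickle
a=snap('top');b=snap('side');pickle.dump((a,b),open('ab.pkl','wb'))
T=lambda p:np.array(p)/4+[240,140]
S=lambda p:np.array(p)/5+[240,165]
def w(p,L):
    c,s=np.cos(p[2]),np.sin(p[2]);L=np.atleast_2d(L)
    return np.c_[p[0]+c*L[:,0]-s*L[:,1],p[1]+s*L[:,0]+c*L[:,1],L[:,2]]
# params x,y,yaw,h,saddle(wheel y), pad y
tb=T([[255,462],[720,490],[268,226],[735,257]]);  lb=[[-75,145],[-75,-145],[75,145],[75,-145]]
sb=S([[447,520],[775,213]]); ls=[[-75,145],[-75,-145]]
tp=T([[291,112],[390,118],[388,172],[290,166]]); lp=[[131,30],[131,-30],[97,-30],[97,30]]
sp=S([[171,236],[240,180],[288,214],[209,275]]); l2=[[131,30],[131,-30],[97,-30],[97,30]]
def res(p,full=0):
    h,py,zp=p[3],p[4],82
    r=[(proj(a,w(p,[[x,y,h] for x,y in lb]))-tb),
       (proj(b,w(p,[[x,y,h] for x,y in ls]))-sb),
       (proj(a,w(p,[[x,y+py,zp] for x,y in lp]))-tp),
       (proj(b,w(p,[[x,y+py,zp] for x,y in l2]))-sp)*.5]
    return r if full else np.concatenate(r).ravel()
s=least_squares(res,[500,-100,0,12,80],loss='soft_l1')
p=s.x
print(p); [print(x) for x in res(p,1)]
print('pad',w(p,[114,p[4],70]))
tri=lambda u,v:(lambda M:M)(None)
def two(u,v):
    f=lambda X:np.r_[(proj(a,X)-u).ravel(),(proj(b,X)-v).ravel()]
    q=least_squares(f,[500,0,60]);return q.x,q.fun
print('hub',two(T([120,305]),S([233,443])))
print('inkpot', back(a,T([232,115]),55))
for n,u in dict(off=[[605,108],[690,214]],chis=[[355,530],[705,590]],ink=[[198,115],[270,115]]).items(): print(n,back(a,T(u),20))
q=T([[52,228],[40,270],[50,334],[38,384],[138,229],[125,272],[112,340],[125,390]]);
for z in(40,78,115):print(z,back(a,q,z)[:,:2].tolist())
M=R.from_rotvec(robot.observe()['ee_rot']).as_matrix();print(M)
E
python3 fit.py
```

```text
[ 523.44 -186.66   -6.33   10.45  104.73]
[[-0.73  0.74]
 [ 0.85  0.74]
 [-0.39  0.33]
 [-1.38 -0.43]]
[[ 2.01 -1.33]
 [ 0.78  0.68]]
[[-0.16 -0.7 ]
 [ 0.05 -0.68]
 [-0.16 -0.47]
 [-0.72 -0.49]]
[[-0.21 -0.52]
 [ 0.4  -0.8 ]
 [ 0.3  -1.55]
 [ 0.72 -1.66]]
pad [[641.82 -86.91  70.  ]]
hub (array([537.3 ,  40.41,  79.87]), array([ 0.34,  0.62, -0.73, -0.16]))
inkpot [[663.71 -22.56  55.  ]]
off [[ 683.22 -256.1    20.  ]
 [ 615.82 -308.6    20.  ]]
chis [[ 414.57 -101.66   20.  ]
 [ 381.54 -314.21   20.  ]]
ink [[673.53  -1.04  20.  ]
 [674.44 -46.02  20.  ]]
40 [[594.4194693875544, 86.09086345045247], [568.0301820401141, 92.55632114287425], [528.4533690154748, 85.23419890244921], [497.57599675637, 91.49337816555814], [594.795171515877, 33.639346626987944], [567.7523453812496, 40.86947985712284], [525.4318227482552, 47.634945152085564], [494.83010091584964, 38.969651657755804]]
78 [[585.2005853747798, 82.9672489132298], [559.496407764046, 89.26485258371372], [520.9470745494523, 82.13282479996053], [490.8713301668453, 88.22950537182071], [585.566533651745, 31.87746059753644], [559.2257842063802, 38.91988755851624], [518.0039726426402, 45.50971013581466], [488.1967223437524, 37.06938205514773]]
115 [[576.2243035728677, 79.92583475856559], [551.1872064952428, 86.06000161821531], [513.638314148325, 79.1130658054321], [484.3431021717819, 85.05152396739217], [576.5807546787744, 30.161939989912597], [550.9236062203231, 37.02160032039927], [510.7715922766467, 43.44040235681406], [481.73790636565775, 35.21911954734513]]
[[ 0.94  0.35  0.  ]
 [ 0.35 -0.94 -0.  ]
 [ 0.    0.   -1.  ]]
```

```bash
cat > to.py <<'E'
import sys
from h import *
np.set_printoptions(suppress=True,precision=3)
V=np.array([523.44,-186.66]);yaw=-0.047;c,s=np.cos(yaw),np.sin(yaw)
Rv=np.array([[-s,c,0],[c,s,0],[0,0,-1.]])
def loc(P): d=np.array(P)-np.r_[V,0]; return np.array([c*d[0]+s*d[1],-s*d[0]+c*d[1],d[2]])
o=robot.observe();M=R.from_rotvec(o['ee_rot']).as_matrix();f=np.array(o['wrist_force'])
print('t',o['time'],'local',loc(o['eef_pos']),'F',np.array([c*f[0]+s*f[1],-s*f[0]+c*f[1],f[2]]),'grip',o['grip_width'])
if len(sys.argv)>3:
    x,y,z=map(float,sys.argv[1:4]);W=np.r_[V+[c*x-s*y,s*x+c*y],z]
    print('world',W,'rows',M.T@(W-o['eef_pos']),R.from_matrix(M.T@Rv).as_rotvec())
E
python3 to.py 120 96 150
```

```text
t 1.4 local [-287.209 -413.377  231.298] F [ 0.852 -0.259  0.22 ] grip 1.0006459678222583
world [647.818 -96.404 150.   ] rows [ 573.991 -309.548   81.292] [ 0.     0.    -1.169]
```

```bash
python3 -m pendant '[[574,-310,0,0,0,-1.169,0],[574,-310,0,0,0,-1.169,0],[574,-310,0,0,0,-1.169,0],[574,-310,0,0,0,-1.169,0],[574,-310,0,0,0,-1.169,0]]' 40; python3 to.py 120 96 150
```

```text
time: 1.82
eef_pos: [355.6, -428.1, 231.6]
ee_rot: [2.767, 1.486, 0.0]
wrist_force: [0.1, -1.4, 0.2]
grip_width: 0.299
grip_force: 0.0
t 1.8167 local [-156.356 -249.016  231.568] F [ 0.212 -1.406  0.234] grip 0.29863625571790925
world [647.818 -96.404 150.   ] rows [437.925  60.39   81.465] [ 0.001  0.    -0.538]
```

```bash
python3 -m pendant '[[438,60,40,0,0,-0.538,0],[438,60,40,0,0,-0.538,0],[438,60,40,0,0,-0.538,0],[438,60,40,0,0,-0.538,0],[438,60,40,0,0,-0.538,0]]'; python3 to.py 120 96 150
```

```text
time: 2.23
eef_pos: [493.6, -273.1, 212.7]
ee_rot: [2.272, 2.169, 0.0]
wrist_force: [0.7, -1.4, -0.3]
grip_width: -0.003
grip_force: 0.0
t 2.2333 local [-25.794 -87.711 212.722] F [ 0.769 -1.344 -0.275] grip -0.0031076770476254124
world [647.818 -96.404 150.   ] rows [183.615 145.912  62.728] [0.001 0.    0.001]
```

```bash
python3 -m pendant '[[184,146,30,0,0,0,0],[184,146,50,0,0,0,0],[184,146,50,0,0,0,0],[184,146,50,0,0,0,0],[184,146,50,0,0,0,0]]'; python3 -m pendant '[[0,0,0,0,0,0,0]]';python3 - <<'E'
from h import *
import cv2
a=snap('top');b=snap('side')
A=cv2.resize(a['frame'][150:230,270:390],None,fx=5,fy=5);B=cv2.resize(b['frame'][150:260,240:350],None,fx=5,fy=5)
cv2.imwrite('pics/c2.png',np.hstack([cv2.resize(A,(400,267)),cv2.resize(B,(267,267))])[:,:,::-1])
E
python3 to.py 120 96 150
```

```text
time: 2.65
eef_pos: [628.5, -120.5, 169.4]
ee_rot: [2.28, 2.161, -0.0]
wrist_force: [1.6, -0.7, 0.8]
grip_width: 0.004
grip_force: 0.0
time: 2.73
eef_pos: [631.0, -111.7, 167.8]
ee_rot: [-2.266, -2.17, -0.007]
wrist_force: [-0.4, 1.4, -0.3]
grip_width: 0.001
grip_force: 0.0
t 2.8333 local [101.367  72.353 168.75 ] F [-0.577 -0.562 -0.31 ] grip 0.0005763523900475476
world [647.818 -96.404 150.   ] rows [23.658 18.612 18.757] [-0.001 -0.001 -0.002]
```

View pics/c2.png

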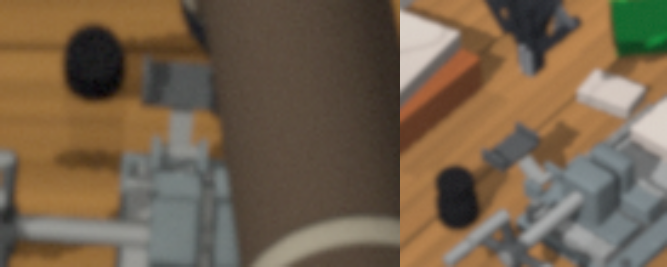

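The pad is unobstructed. The shut fingertips are above and behind it, and the inkpot is well clear.

```bash
python3 -m pendant '[[24,18.6,18,0,0,0,0],[24,18.6,35,0,0,0,0],[24,18.6,55,0,0,0,0],[24,18.6,72,0,0,0,0],[24,18.6,80,0,0,0,0]]'; python3 -m pendant '[[0,0,0,0,0,0,0]]'; python3 to.py 120 96 70;python3 - <<'E'
from h import *
b=snap('side')
o=robot.observe();print(proj(b,o['eef_pos']))
B=cv2.resize(b['frame'][160:250,250:350],(600,540),interpolation=cv2.INTER_CUBIC)
cv2.imwrite('pics/c3.png',B[:,:,::-1])
E
```

```text
time: 3.25
eef_pos: [645.6, -100.8, 87.7]
ee_rot: [-2.281, -2.159, 0.004]
wrist_force: [-0.7, 0.6, 0.7]
grip_width: -0.005
grip_force: 0.0
time: 3.33
eef_pos: [645.6, -100.6, 88.0]
ee_rot: [-2.28, -2.158, 0.004]
wrist_force: [-0.5, -0.1, 0.3]
grip_width: -0.0
grip_force: 0.0
t 3.3333 local [118.015  91.751  87.961] F [-0.483 -0.105  0.256] grip -0.00013786900189693933
world [647.818 -96.404  70.   ] rows [ 4.276  2.012 17.952] [-0.003  0.001 -0.008]
[[287.69744867 202.45068405]]
```

View pics/c3.png

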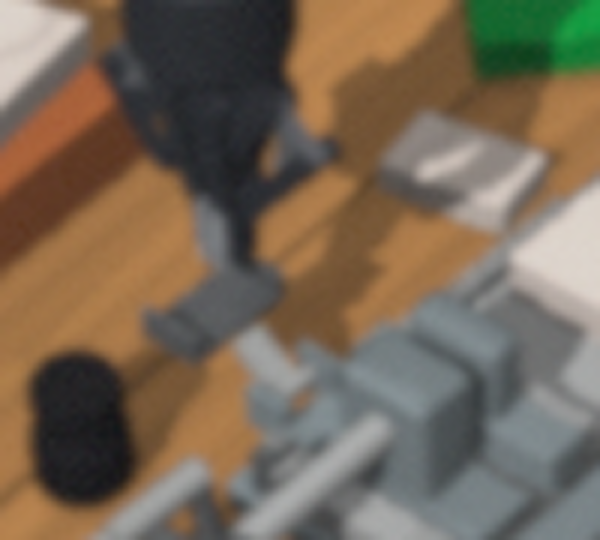

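```bash
python3 -m pendant '[[3,1,0,0,0,0,0],[6,2,4,0,0,0,0],[6,2,8,0,0,0,0]]' | grep -E "pos|wrist"; python3 -m pendant '[[0,0,3,0,0,0,0],[0,0,5,0,0,0,0]]' | grep -E "pos|wrist"; python3 -m pendant '[[0,0,2,0,0,0,0],[0,0,4,0,0,0,0]]' | grep -E "pos|wrist";python3 to.py
```

```text
eef_pos: [650.8, -92.1, 83.1]
wrist_force: [-0.3, 1.1, -0.0]
eef_pos: [649.5, -93.0, 76.5]
wrist_force: [1.0, -0.1, -0.0]
eef_pos: [649.6, -93.1, 72.5]
wrist_force: [-0.3, 0.1, 0.7]
t 3.9667 local [121.598  99.352  72.533] F [-0.276  0.096  0.726] grip -0.0005303132275591948
```

Below lip height and between the lips. Pressing now.

```bash
for i in 1; do python3 -m pendant '[[0,0,1.5,0,0,0,0],[0,0,3,0,0,0,0]]' | grep -E "pos|wrist"; done;  python3 -m pendant '[[0,0,2,0,0,0,0],[0,0,4,0,0,0,0]]' | grep -E "pos|wrist"; python3 -m pendant '[[0,0,1.5,0,0,0,0],[0,0,3,0,0,0,0]]' | grep -E "pos|wrist";python3 to.py
```

```text
eef_pos: [649.7, -93.1, 69.8]
wrist_force: [-3.2, -0.4, 8.1]
eef_pos: [650.9, -93.2, 67.2]
wrist_force: [-0.5, -0.6, 10.4]
eef_pos: [651.8, -93.2, 64.9]
wrist_force: [1.5, -0.4, 11.1]
t 4.4667 local [123.816  99.362  64.902] F [ 1.529 -0.314 11.113] grip 0.0010697197777815263
```

```bash
for i in 1; do python3 -m pendant '[[0,0,2,0,0,0,0],[0,0,4,0,0,0,0]]' | grep -E "pos|wrist"; done;  python3 -m pendant '[[0,0,1.5,0,0,0,0],[0,0,3,0,0,0,0]]' | grep -E "pos|wrist"; python3 -m pendant '[[0,0,1,0,0,0,0],[0,0,2,0,0,0,0]]' | grep -E "pos|wrist";python3 to.py
```

```text
eef_pos: [652.9, -93.3, 61.6]
wrist_force: [3.4, -0.3, 13.2]
eef_pos: [653.6, -93.3, 59.0]
wrist_force: [4.0, -1.2, 13.3]
eef_pos: [654.0, -93.3, 57.2]
wrist_force: [4.5, -0.0, 12.7]
t 4.9667 local [126.071  99.372  57.207] F [ 4.463  0.167 12.732] grip -0.0017547500236349788
```

```bash
for i in 1; do python3 -m pendant '[[0,-1,1,0,0,0,0],[0,-1,2,0,0,0,0]]' | grep -E "pos|wrist"; done;  python3 -m pendant '[[0,0,1,0,0,0,0],[0,0,2,0,0,0,0]]' | grep -E "pos|wrist";python3 to.py;python3 - <<'E'
from h import *
b=snap('side')
B=cv2.resize(b['frame'][160:250,250:350],(600,540),interpolation=cv2.INTER_CUBIC)
cv2.imwrite('pics/c4.png',B[:,:,::-1])
E
```

```text
eef_pos: [654.2, -93.4, 55.8]
wrist_force: [7.0, -1.1, 14.3]
eef_pos: [654.6, -93.3, 54.0]
wrist_force: [7.3, -0.6, 14.6]
t 5.3 local [126.594  99.398  53.971] F [ 7.354 -0.221 14.571] grip 0.0009034759138981124
```

View pics/c4.png

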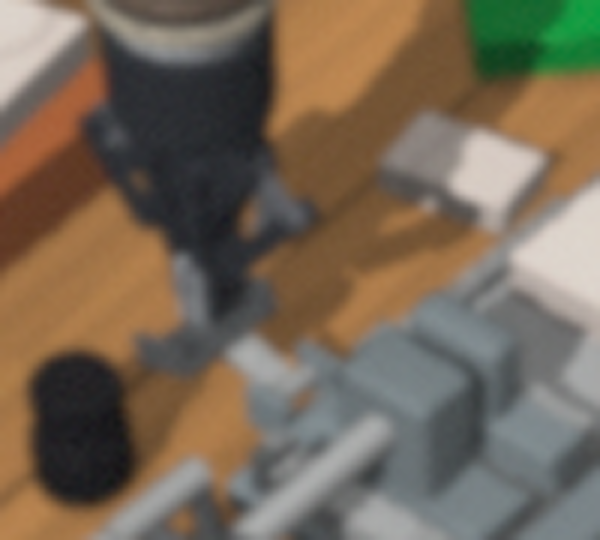

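The pad is pressed down with the fingers between the lips. I'll press slightly more, then slide.

```bash
python3 -m pendant '[[0,0,1,0,0,0,0],[0,0,2,0,0,0,0]]' | grep -E "pos|wrist"; python3 -m pendant '[[-3,0,0,0,0,0,0],[-6,0,0,0,0,0,0],[-9,0,0,0,0,0,0],[-12,0,0,0,0,0,0]]' | grep -E "pos|wrist"; python3 -m pendant '[[-3,0,0,0,0,0,0],[-6,0,0,0,0,0,0],[-9,0,0,0,0,0,0]]' | grep -E "pos|wrist";python3 to.py
```

```text
eef_pos: [654.8, -93.3, 53.0]
wrist_force: [3.0, -1.3, 27.9]
eef_pos: [654.3, -103.6, 53.2]
wrist_force: [4.2, 2.4, 22.0]
eef_pos: [653.8, -112.8, 53.2]
wrist_force: [4.6, 3.9, 21.2]
t 6.1 local [126.697  79.903  53.189] F [ 4.424  4.095 21.232] grip -0.00028984178614820105
```

```bash
python3 -m pendant '[[-4,0,0,0,0,0,0],[-8,0,0,0,0,0,0],[-12,0,0,0,0,0,0],[-16,0,0,0,0,0,0]]' | grep -E "pos|wrist"; python3 -m pendant '[[-3,0,0,0,0,0,0],[-6,0,0,0,0,0,0],[-9,0,0,0,0,0,0]]' | grep -E "pos|wrist";python3 to.py;python3 - <<'E'
from h import *
b=snap('side')
B=cv2.resize(b['frame'][160:260,250:400],(750,500),interpolation=cv2.INTER_CUBIC)
cv2.imwrite('pics/c5.png',B[:,:,::-1])
E
```

```text
eef_pos: [652.9, -128.8, 53.2]
wrist_force: [4.5, 2.0, 20.6]
eef_pos: [652.5, -138.0, 53.2]
wrist_force: [5.2, 2.6, 22.5]
t 6.6833 local [126.592  54.715  53.227] F [ 5.118  2.799 22.52 ] grip -0.0010181513803964512
```

View pics/c5.png

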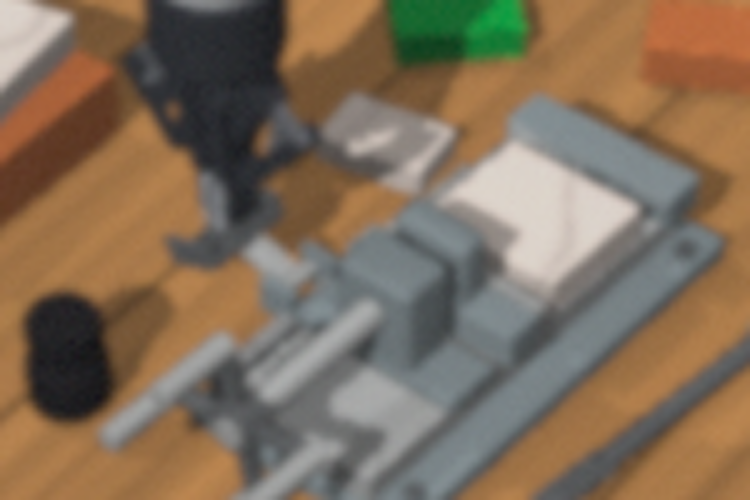

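The jaw is about to meet the plaque, with roughly 10–15 mm of gap to the fixed jaw left. From here I'll go in small steps.

```bash
python3 -m pendant '[[-2,0,0,0,0,0,0],[-4,0,0,0,0,0,0]]' | grep -E "pos|wrist"; python3 -m pendant '[[-1.5,0,0,0,0,0,0],[-3,0,0,0,0,0,0]]' | grep -E "pos|wrist";python3 -m pendant '[[-1.5,0,0,0,0,0,0],[-3,0,0,0,0,0,0]]' | grep -E "pos|wrist"; python3 to.py
```

```text
eef_pos: [652.3, -141.7, 53.2]
wrist_force: [4.9, 3.1, 22.3]
eef_pos: [652.1, -145.0, 53.2]
wrist_force: [4.2, 1.9, 20.6]
eef_pos: [652.0, -147.8, 53.2]
wrist_force: [4.7, 5.2, 21.7]
t 7.2333 local [126.545  44.899  53.229] F [ 4.453  5.41  21.657] grip 0.00047572315921677404
```

```bash
for i in 1; do python3 -m pendant '[[-1.5,0,0,0,0,0,0],[-3,0,0,0,0,0,0]]' | grep -E "pos|wrist"; done; python3 -m pendant '[[-1.5,0,0,0,0,0,0],[-3,0,0,0,0,0,0]]' | grep -E "pos|wrist";python3 -m pendant '[[-1,0,0,0,0,0,0],[-2,0,0,0,0,0,0]]' | grep -E "pos|wrist"; python3 to.py
```

```text
eef_pos: [651.9, -148.9, 53.2]
wrist_force: [5.3, 6.5, 21.2]
eef_pos: [651.8, -151.7, 53.2]
wrist_force: [4.2, 7.2, 21.9]
eef_pos: [651.7, -154.0, 53.2]
wrist_force: [4.2, 5.6, 22.6]
t 7.7333 local [126.547  38.686  53.236] F [ 3.983  5.746 22.597] grip -0.0026050398805341334
```

```bash
for i in 1; do python3 -m pendant '[[-1,0,0,0,0,0,0],[-2,0,0,0,0,0,0]]' | grep -E "pos|wrist"; done; python3 -m pendant '[[-1,0,0,0,0,0,0],[-2,0,0,0,0,0,0]]' | grep -E "pos|wrist";python3 -m pendant '[[-1,0,0,0,0,0,0],[-2,0,0,0,0,0,0]]' | grep -E "pos|wrist"; python3 to.py
```

```text
eef_pos: [651.5, -155.8, 53.2]
wrist_force: [4.7, 5.4, 22.8]
eef_pos: [651.4, -157.9, 53.2]
wrist_force: [4.4, 5.7, 21.8]
eef_pos: [651.3, -159.8, 53.2]
wrist_force: [3.8, 6.3, 22.2]
t 8.2333 local [126.489  32.816  53.171] F [ 3.512  6.514 22.164] grip 4.80233414992151e-05
```

```bash
for i in 1; do python3 -m pendant '[[-1,0,0,0,0,0,0],[-2,0,0,0,0,0,0]]' | grep -E "pos|wrist"; done; python3 -m pendant '[[-1,0,0,0,0,0,0],[-2,0,0,0,0,0,0]]' | grep -E "pos|wrist";python3 to.py;python3 - <<'E'
from h import *
b=snap('side')
B=cv2.resize(b['frame'][160:260,250:400],(750,500),interpolation=cv2.INTER_CUBIC)
cv2.imwrite('pics/c6.png',B[:,:,::-1])
E
```

```text
eef_pos: [651.2, -161.9, 53.2]
wrist_force: [4.6, 6.5, 21.6]
eef_pos: [651.2, -162.5, 53.2]
wrist_force: [4.1, 10.6, 22.3]
t 8.5667 local [126.482  30.108  53.198] F [ 3.624 10.794 22.251] grip 7.658914438520432e-05
```

View pics/c6.png

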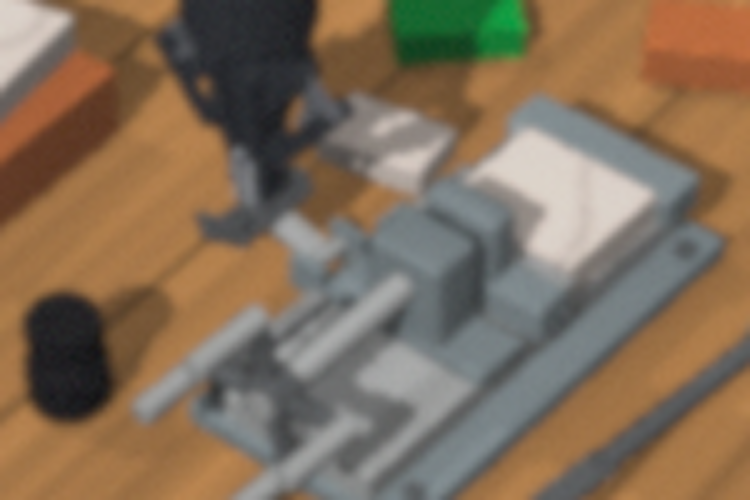

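The plaque now looks flush with the fixed jaw, and the force is rising. I'll push a little further to confirm it is snug.

```bash
python3 -m pendant '[[-0.5,0,0,0,0,0,0],[-1,0,0,0,0,0,0]]' | grep -E "pos|wrist"; python3 -m pendant '[[-0.5,0,0,0,0,0,0],[-1,0,0,0,0,0,0]]' | grep -E "pos|wrist"; python3 to.py
```

```text
eef_pos: [651.2, -162.6, 53.2]
wrist_force: [3.7, 11.9, 22.6]
eef_pos: [651.2, -162.6, 53.2]
wrist_force: [4.8, 13.4, 22.1]
t 8.95 local [126.52   30.025  53.18 ] F [ 4.144 13.634 22.101] grip 0.0003613655504867779
```

```bash
python3 -m pendant '[[-1,0,0,0,0,0,0],[-1,0,-3,0,0,0,0],[-1,0,-6,0,0,0,0],[-1,0,-10,0,0,0,0],[-1,0,-14,0,0,0,0]]' | grep -E "pos|wrist"; python3 -m pendant '[[0,0,-6,0,0,0,0],[0,0,-14,0,0,0,0],[0,0,-30,0,0,0,0],[0,0,-55,0,0,0,0],[0,0,-80,0,0,0,0]]' | grep -E "pos|wrist"; python3 to.py
python3 - <<'E'
from h import *
from to import loc
import pickle
a=snap('top');b=snap('side')
A=cv2.resize(a['frame'][150:270,240:440],(700,420),interpolation=cv2.INTER_CUBIC)
B=cv2.resize(b['frame'][160:285,235:395],(700,547),interpolation=cv2.INTER_CUBIC)
cv2.imwrite('pics/c7.png',B[:,:,::-1]); cv2.imwrite('pics/c7t.png',A[:,:,::-1]);pickle.dump((a,b),open('ab2.pkl','wb'))
E
```

```text
eef_pos: [648.1, -165.4, 64.7]
wrist_force: [0.7, 7.5, 11.2]
eef_pos: [643.7, -170.3, 141.8]
wrist_force: [0.4, 0.6, 0.3]
t 9.7833 local [119.372  21.994 141.776] F [0.339 0.648 0.272] grip 0.00046576511715072395
t 9.7833 local [119.372  21.994 141.776] F [0.339 0.648 0.272] grip 0.00046576511715072395
```

View pics/c7.png

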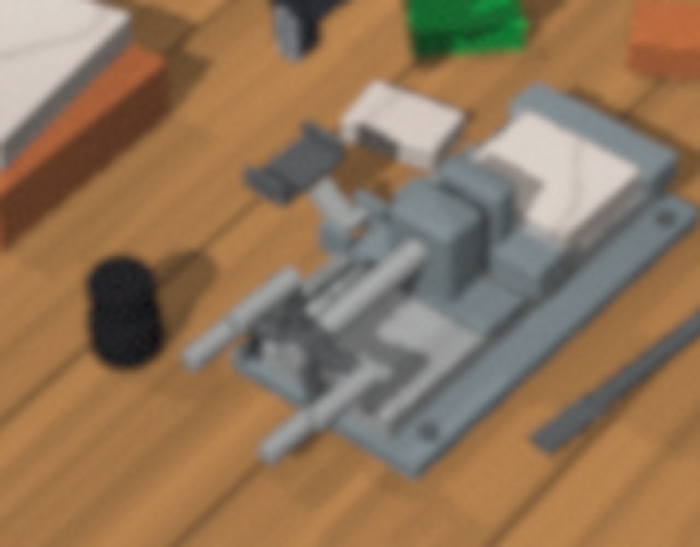

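The lever is up again and the plaque is clamped between the jaws. The two upper pegs run from (190,360) to (295,275) and from (265,452) to (385,365). Next I'll locate them.

Run:
```python
from h import *
from to import loc
import pickle
a,b=pickle.load(open('ab2.pkl','rb'))
q=np.array([[190,360],[295,275],[265,452],[385,365]])/4.375+[235,160]
for z in(105,113,120):
  print(z,np.array([loc(X) for X in back(b,q,z)]))
  P=np.array([X for X in back(b,q,z)]);print(proj(a,P))
```

```text
t 9.8833 local [122.653  21.795 146.364] F [0.226 0.335 0.04 ] grip 0.0027244514809431093
105 [[ 26.085 227.617 105.   ]
 [ 25.429 138.012 105.   ]
 [-53.472 253.09  105.   ]
 [-62.049 160.763 105.   ]]
[[270.493 205.041]
 [308.865 207.784]
 [256.932 237.919]
 [296.656 244.129]]
113 [[ 20.428 232.963 113.   ]
 [ 19.777 144.029 113.   ]
 [-58.534 258.246 113.   ]
 [-67.046 166.61  113.   ]]
[[267.846 206.495]
 [306.171 209.233]
 [254.276 239.347]
 [293.947 245.549]]
120 [[ 15.479 237.641 120.   ]
 [ 14.831 149.294 120.   ]
 [-62.963 262.757 120.   ]
 [-71.419 171.725 120.   ]]
[[265.502 207.783]
 [303.787 210.517]
 [251.924 240.61 ]
 [291.55  246.807]]
```

View pics/c7t.png

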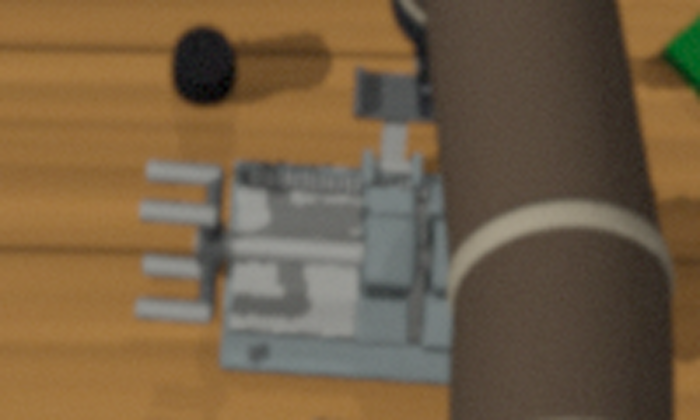

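```bash
python3 - <<'E'
from h import *
from to import loc
import pickle
a,b=pickle.load(open('ab2.pkl','rb'))
q=np.array([[140,210],[215,212],[137,308],[210,313],[147,170],[145,265]])/3.5+[240,150]
for i,z in enumerate([128,128,85,85,68,28]): print(z,loc(back(a,q[i],z)[0]))
q=np.array([[190,360],[240,322],[265,452],[310,418]])/4.375+[235,160]
for i,z in enumerate([128,128,85,85]): print(z,loc(back(b,q[i],z)[0]))
E
python3 to.py 45 150 155
```

```text
t 9.8833 local [122.653  21.795 146.364] F [0.226 0.335 0.04 ] grip 0.0027244514809431093
128 [ 10.701 203.624 128.   ]
128 [ 12.582 154.613 128.   ]
85 [-46.912 202.92   85.   ]
85 [-47.144 153.997  85.   ]
68 [ 52.136 203.643  68.   ]
28 [ -6.347 202.078  28.   ]
128 [  9.822 242.988 128.   ]
128 [  8.205 203.365 128.   ]
85 [-40.818 240.201  85.   ]
85 [-43.34  204.795  85.   ]
t 9.8833 local [122.653  21.795 146.364] F [0.226 0.335 0.04 ] grip 0.0027244514809431093
world [575.438 -38.94  155.   ] rows [127.675 -78.436  -9.376] [ 0.007  0.002 -0.007]
```

```bash
python3 -m pendant '[[30,0,-10,0,0,-0.007,0],[70,-20,-10,0,0,-0.007,0],[110,-40,-10,0,0,-0.007,0],[145,-60,-10,0,0,-0.007,0],[163,-74,-10,0,0,-0.007,0]]' | grep -E "pos|wrist"; python3 -m pendant '[[0,0,0,0,0,0,0],[0,0,0,0,0,0,0]]'|grep wrist; python3 to.py 48 185 104
```

```text
eef_pos: [577.5, 1.1, 151.4]
wrist_force: [0.6, 1.1, -0.7]
wrist_force: [-0.0, -0.8, -0.2]
t 10.4667 local [ 46.372 187.248 151.691] F [-0.01  -0.78  -0.171] grip 0.000137010562788604
world [580.079  -4.119 104.   ] rows [-2.239  1.627 47.692] [-0.     0.     0.004]
```

```bash
python3 -m pendant '[[-2,2,16,0,0,0,0],[-2,2,32,0,0,0,0],[-2,2,48,0,0,0,0],[-2,2,48,0,0,0,0]]' | grep -E "pos|wrist"; python3 to.py; python3 -m pendant '[[0,-4,0,0,0,0,0],[0,-8,0,0,0,0,0],[0,-12,0,0,0,0,0]]'|grep -E "wrist"; python3 to.py; python3 -m pendant '[[0,-4,0,0,0,0,0],[0,-8,0,0,0,0,0],[0,-12,0,0,0,0,0]]'|grep -E "wrist"; python3 to.py
```

```text
eef_pos: [579.7, -7.6, 100.4]
wrist_force: [-0.8, -0.6, 0.6]
t 10.8 local [ 47.769 181.499 100.376] F [-0.787 -0.619  0.598] grip 0.003778845355537492
wrist_force: [1.0, -0.5, 1.2]
t 11.05 local [ 37.388 183.491 104.548] F [ 1.069 -0.471  1.151] grip -0.0006956679226243892
wrist_force: [7.9, -1.0, 5.6]
t 11.3 local [ 27.538 183.838 105.485] F [ 7.912 -0.668  5.559] grip 0.0008703004374437802
```

```bash
python3 -m pendant '[[0,-4,0,0,0,0,0],[0,-8,0,0,0,0,0],[0,-12,0,0,0,0,0],[0,-16,0,0,0,0,0]]'|grep -E "wrist"; python3 to.py;  python3 -m pendant '[[0,-4,0,0,0,0,0],[0,-8,0,0,0,0,0],[0,-12,0,0,0,0,0],[0,-16,0,0,0,0,0]]'|grep -E "wrist"; python3 to.py
```

```text
wrist_force: [6.1, -0.7, 5.2]
t 11.6333 local [ 12.008 184.017 105.907] F [ 6.126 -0.452  5.222] grip 0.004489144162014957
wrist_force: [10.0, -1.3, -8.4]
t 11.9667 local [ -4.392 183.965 104.651] F [10.061 -0.858 -8.435] grip -0.0036805393754897257
```

```bash
python3 -m pendant '[[0,-4,0,0,0,0,0],[0,-8,0,0,0,0,0],[0,-11,0,0,0,0,0]]'|grep -E "wrist"; python3 to.py; python3 -m pendant '[[0,6,0,0,0,0,0],[0,6,-25,0,0,0,0],[0,20,-50,0,0,0,0],[0,55,-50,0,0,0,0],[0,80,-45,0,0,0,0]]'|grep -E "wrist"; python3 to.py 66 184 103
```

```text
wrist_force: [10.6, -0.6, -3.6]
t 12.2167 local [-14.305 184.022 105.033] F [10.594 -0.066 -3.556] grip -0.0012274235381958029
wrist_force: [0.9, 0.3, 0.6]
t 12.6333 local [ 65.301 183.756 152.129] F [0.848 0.39  0.58 ] grip -0.00028444140880620506
world [598.012  -5.964 103.   ] rows [ 0.27   0.409 49.132] [0.006 0.001 0.   ]
```

```bash
python3 -m pendant '[[0,0,16,0,0,0,0],[0,0,32,0,0,0,0],[0,0,49,0,0,0,0],[0,0,49,0,0,0,0]]' | grep -E "wrist"; python3 -m pendant '[[0,-4,0,0,0,0,0],[0,-8,0,0,0,0,0],[0,-12,0,0,0,0,0]]'|grep -E "wrist"; python3 to.py; python3 -m pendant '[[0,-4,0,0,0,0,0],[0,-8,0,0,0,0,0],[0,-12,0,0,0,0,0]]'|grep -E "wrist"; python3 to.py
```

```text
wrist_force: [-1.8, 0.1, -1.3]
wrist_force: [12.3, -1.8, 5.4]
t 13.2167 local [ 54.036 184.107 102.587] F [12.407 -1.244  5.396] grip -0.0033650445361461763
wrist_force: [22.7, -2.8, 18.9]
t 13.4667 local [ 48.793 184.2   106.903] F [22.837 -1.767 18.936] grip -0.0017051595730504555
```

```bash
python3 -m pendant '[[0,0,-4,0,0,0,0],[0,0,-7,0,0,0,0]]'|grep -E "wrist"; python3 to.py; python3 -m pendant '[[0,-3,-2,0,0,0,0],[0,-6,-4,0,0,0,0]]'|grep -E "wrist"; python3 to.py
```

```text
wrist_force: [6.5, -0.0, -0.3]
t 13.6333 local [ 43.389 184.085 111.488] F [ 6.469  0.295 -0.345] grip -0.0007439872708707084
wrist_force: [8.7, -0.5, 4.3]
t 13.8 local [ 36.728 184.145 114.807] F [ 8.747 -0.086  4.306] grip -0.0016332579879328579
```

```bash
python3 -m pendant '[[0,-4,-1.5,0,0,0,0],[0,-8,-2.5,0,0,0,0],[0,-12,-3,0,0,0,0]]'|grep -E "wrist"; python3 to.py; python3 -m pendant '[[0,-4,0,0,0,0,0],[0,-8,0,0,0,0,0],[0,-12,1,0,0,0,0]]'|grep -E "wrist"; python3 to.py
```

```text
wrist_force: [7.8, 0.0, 9.7]
t 14.05 local [ 24.688 184.212 118.049] F [7.835 0.417 9.681] grip -0.0020256949848352357
wrist_force: [5.2, 0.2, 6.7]
t 14.3 local [ 11.95  184.327 116.68 ] F [5.149 0.492 6.711] grip -0.0004067901104437272
```

```bash
python3 -m pendant '[[0,-4,2,0,0,0,0],[0,-8,4,0,0,0,0],[0,-12,7,0,0,0,0]]'|grep -E "wrist"; python3 to.py; python3 -m pendant '[[0,-4,2,0,0,0,0],[0,-8,5,0,0,0,0],[0,-12,8,0,0,0,0]]'|grep -E "wrist"; python3 to.py
```

```text
wrist_force: [6.1, 0.6, 4.8]
t 14.55 local [ -0.103 184.309 109.29 ] F [6.066 0.841 4.754] grip -0.0002989208423092747
wrist_force: [8.2, -0.4, 6.7]
t 14.8 local [-11.601 184.327 101.273] F [ 8.229 -0.042  6.73 ] grip -0.0011844893310130264
```

```bash
cat > tq.py <<'E'
from h import *
from to import loc,c,s
o=robot.observe();f=o['wrist_force'];fx=c*f[0]+s*f[1];fz=f[2]
x=loc(o['eef_pos'])[0]-2;px=np.clip(x-22,-50,50);pz=np.sqrt(2500-px**2)
print('phi',np.degrees(np.arcsin(px/50)),'T',(fx*pz-fz*(px+7.5))/1000)
E
python3 -m pendant '[[0,7,-2,0,0,0,0],[0,7,-25,0,0,0,0],[0,20,-52,0,0,0,0],[0,55,-52,0,0,0,0],[0,80,-45,0,0,0,0]]'|grep -E "wrist"; python3 to.py 68 184 102
```

```text
wrist_force: [-0.0, -0.5, 0.2]
t 15.2167 local [ 67.944 183.778 147.541] F [-0.017 -0.489  0.23 ] grip 0.000398517659413509
world [600.01   -6.058 102.   ] rows [ 0.245 -0.285 45.54 ] [0.007 0.    0.   ]
```

```bash
python3 -m pendant '[[0,0,16,0,0,0,0],[0,0,30,0,0,0,0],[0,0,43,0,0,0,0],[0,0,43,0,0,0,0]]' | grep -E "wrist"; python3 -m pendant '[[0,-2,0,0,0,0,0],[0,-5,0,0,0,0,0]]'|grep -E "wrist"; python3 tq.py
```

```text
wrist_force: [-1.2, -0.6, -0.3]
wrist_force: [0.0, -0.1, -0.1]
t 15.7167 local [ 59.405 184.06  100.633] F [ 0.054 -0.096 -0.095] grip 0.001681684053991388
phi 45.08004680279252 T 0.005960921615679167
```

Now push along the arc in small steps.

```bash
python3 -m pendant '[[0,-2,-1,0,0,0,0],[0,-3,-2,0,0,0,0]]'|grep -E "wrist"; python3 tq.py;python3 -m pendant '[[0,-2,-1.5,0,0,0,0],[0,-3,-3,0,0,0,0]]'|grep -E "wrist"; python3 tq.py
```

```text
wrist_force: [6.6, -0.6, -2.9]
t 15.8833 local [ 57.731 183.957 103.119] F [ 6.663 -0.248 -2.942] grip -0.001352738812901156
phi 42.424386252970685 T 0.3672311518581769
wrist_force: [8.3, -0.1, -2.1]
t 16.05 local [ 55.776 183.961 106.56 ] F [ 8.293  0.277 -2.112] grip 0.00225379129314744
phi 39.458483680474494 T 0.4030975656557253
```

```bash
python3 -m pendant '[[0,-1,-0.8,0,0,0,0],[0,-2,-1.6,0,0,0,0]]'|grep -E "wrist"; python3 tq.py;python3 -m pendant '[[0,0,0,0,0,0,0]]'|grep -E "wrist"; python3 tq.py
```

```text
wrist_force: [10.0, -0.5, -2.6]
t 16.2167 local [ 54.393 183.954 108.479] F [ 9.996 -0.029 -2.56 ] grip -0.004133796997485424
phi 37.43513379725465 T 0.49384812510246817
wrist_force: [8.4, -1.2, -0.4]
t 16.3 local [ 54.26  183.979 108.597] F [ 8.484 -0.793 -0.353] grip -0.0014384742996386489
phi 37.243675056552476 T 0.3510340425819421
```

```bash
for i in 1; do python3 -m pendant '[[0,-0.8,-0.6,0,0,0,0]]'|grep -E "wrist"; done; python3 tq.py; python3 -m pendant '[[0,-0.8,-0.6,0,0,0,0]]'|grep wrist; python3 tq.py; python3 -m pendant '[[0,-0.8,-0.6,0,0,0,0]]'|grep wrist; python3 tq.py; python3 -m pendant '[[0,-0.8,-0.6,0,0,0,0]]'|grep wrist; python3 tq.py
```

```text
wrist_force: [8.4, -0.8, -2.7]
t 16.3833 local [ 53.764 183.987 109.104] F [ 8.398 -0.443 -2.747] grip 0.0006587458007356174
phi 36.53257061546567 T 0.4397504924900951
wrist_force: [8.8, -0.9, -2.2]
t 16.4667 local [ 53.072 183.983 109.784] F [ 8.809 -0.47  -2.249] grip -0.00134872574672934
phi 35.55246923784094 T 0.4405895031698221
wrist_force: [9.8, -0.4, -2.5]
t 16.55 local [ 52.366 183.989 110.432] F [ 9.758  0.075 -2.451] grip 0.00048771383713503715
phi 34.56316293096945 T 0.4896915626810667
wrist_force: [9.4, 0.5, -1.9]
t 16.6333 local [ 51.65  183.997 111.064] F [ 9.335  0.962 -1.932] grip 0.0015827299005267694
phi 33.573560166684985 T 0.456803715958075
```

The turning torque averages about 0.455 N m, inside the 0.40–0.47 target. Letting go.

```bash
python3 -m pendant '[[0,4,1,0,0,0,0],[0,12,0,0,0,0,0],[0,18,-15,0,0,0,0],[0,20,-50,0,0,0,0],[0,20,-80,0,0,0,0]]'|grep -E "pos|wrist"; python3 -m pendant '[[0,0,0,0,0,0,0],[0,0,0,0,0,0,0]]'|grep wrist
python3 - <<'E'
from h import *
b=snap('side')
cv2.imwrite('pics/c8.png',cv2.resize(b['frame'][150:285,235:410],(700,540),interpolation=cv2.INTER_CUBIC)[:,:,::-1])
E
```

```text
eef_pos: [599.8, -6.1, 189.6]
wrist_force: [1.3, 0.6, -0.6]
wrist_force: [-0.1, -0.1, -0.6]
```

View pics/c8.png

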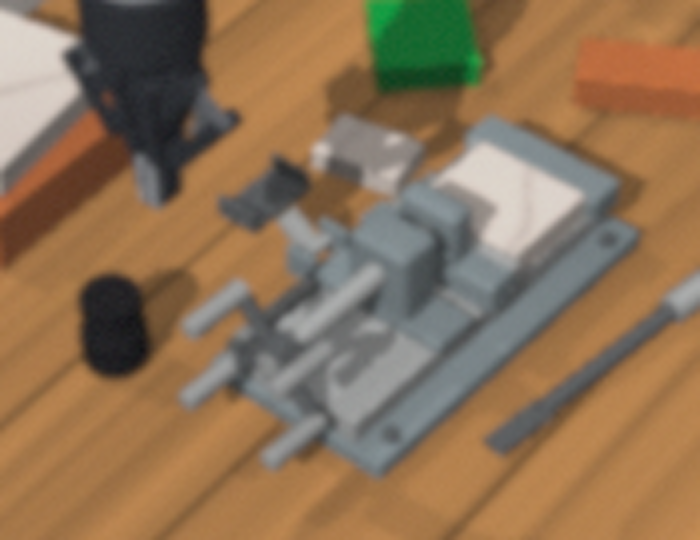

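The plaque is flat and flush between both jaws at (510,200). The jaw has moved off the saddle, the lever is up at (265,200), and the gripper is clear.

```bash
python3 -c "
from bench import robot
print(robot.finish_job())"
```

```text
the job is handed in; nothing more can be done
None
```

The plaque is clamped flush between the jaws, at roughly 90 N of squeeze estimated from the turning torque; the lever is up, the arm is clear, and the job is handed in, with no verdict returned.

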